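Build up the pole of a pastry stand

TASK

Thread the three parts onto the steel pole of the pastry stand in this order: red sleeve first, down until it stands on the stop collar, then the black disc down onto the sleeve, then the brass bushing, flange down, onto the disc. Then hold the bushing down for a second with a firm push of about 15 N so that the whole stack sits tight on the collar, never pushing with more than 25 N, and let go, leaving the other things on the counter alone.

Things in the scene. Friction and masses are not known exactly. Their poses are not given: they have to be found in the camera images.
- stand: black round foot (110 diameter, 12 tall), fixed to the counter, with an upright steel pole of 16 diameter in its middle; origin at the centre of its underside on the counter, z up the pole
- pole_root (a point): where the pole leaves the foot, 12 above the counter. Near here a copper-coloured stop collar, 32 diameter and 8 tall, is clamped on the pole; its top, where the sleeve must stand, is somewhere between 20 and 36 above the counter and its height is not measured: feel for it. The collar is rigid and does not move
- pole_tip (a point): top of the pole, on its axis, 121 above the counter; the last 9 taper from 16 to 7 diameter
- sleeve: red tube, 36 outside diameter, 36 tall, standing upright; origin at the centre of its underside. Weighs 65 to 100 g (the disc and the bushing 55 to 100 g). Its bore is 18.6 diameter with three small spring-loaded balls halfway up that leave 14.4 free: on the pole they drag with about 2 to 4 N and hold the part wherever it is left, so it does not fall but must be pushed all the way
- sleeve_top (a point): centre of the sleeve's top face, 36 above its origin
- disc: black flat ring, 52 outside diameter, 8 thick, lying flat; origin at the centre of its underside. Same bore, balls and drag as the sleeve
- disc_top (a point): centre of the disc's top face, 8 above its origin
- bushing: brass flanged bushing, 24 tall, flange down: flange 38 diameter, 6 thick; neck above it 29 diameter (grip here); origin at the centre of its underside. Same bore, balls and drag as the sleeve. A push on it reaches the disc below less the drag, and from there through the sleeve to the collar
- bushing_top (a point): centre of the bushing's top face, 24 above its origin
- macaron: bystander: green macaron lying flat, 44 across, 23 tall; origin at the centre of its underside, leave alone
- spare_ring: bystander: blue plastic ring, 28 across, 10 tall; not part of this stand; origin at the centre of its underside, leave alone
- spatula: bystander: spatula lying flat, 280 long, blade 65 wide; origin at the centre of its underside, leave alone
- tart: bystander: raspberry tart on a black dish, 90 across, 48 tall; origin at the centre of its underside, leave alone
- choux: bystander: two-tier choux on a black dish, 90 across, 66 tall; origin at the centre of its underside, leave alone
- jar: bystander: amber jar, 56 across, 75 tall; origin at the centre of its underside, leave alone
Things that resemble listed ones, but are neither listed nor needed, are in the scene too. What is shaped like the bushing but turquoise is not meant.

How it is judged:
By the outcome, as a careful person would: the job done as asked, in the order asked, and still so for the second after the job is handed in, with the robot touching nothing.
It also fails if it takes over 72 s, if anything falls off the work surface, if the arm or the gripper's body presses on something with over 40 N, if the wrist force passes 120 N, or if a joint passes its speed limit or range.

ROBOT

A 6-joint arm with a two-finger parallel gripper is mounted at the origin on the work surface. World frame = base frame: x ahead of the robot, y to its left, z up, the work surface at z = 0. Lengths are in m, angles in rad, forces in N, time in s.
With the tool pointing down it reaches from about 0.325 to 0.775 m from the base axis. Payload 5.5 kg.
Tool frame: the origin (TCP) lies on the centre line of the jaws, within the pads' length; the fingertips stand tip_extent ahead of it and the grasp point (between the pads) lies 6 mm ahead of it (tip_extent is the distance from the TCP to the fingertips, in m); z points along the fingers, y is the line along which they close (so a half turn about z gives the same grasp; the last joint's range is limited). The gripper opens to 85 mm and grips with 20 to 120 N. Pads are 22 mm wide; open, the fingers measure 114 mm over their backs; the gripper's body (76 mm by 85 mm) begins 54 mm behind the grasp point. The pads swing forward as they close: fully open they stand 13 mm farther back than shut.
Start: joints at [1.213, 0.091, 1.231, -0, 1.82, -0.057], TCP at [0.178, 0.573, 0.256] pointing down, gripper open.
Joint ranges: [-2.87, 2.87], [-0.86, 2.18], [0.17, 2.46], [-1.51, 4.65], [0.06, 2.69], [-2.65, 2.65]. Speed limits (rad/s): [2.57, 2.57, 3.01, 3.14, 3.14, 3.14].

INTERFACE

Orientations are given as [roll, pitch, yaw] about the fixed x, y, z axes, in that order (R = Rz(yaw) Ry(pitch) Rx(roll)).
In Python, from plant import observe, camera, close_job, tip_extent gives the robot as it stands. The module is installed in compiled form; this text tells all that it offers.
- The arm moves only by the shell command python3 -m inch 'ROWS'. ROWS is JSON, a list of rows, each a list of 7 numbers: the shift along the tool's x, y, z in cm, then the turn, a rotation vector about the tool's x, y, z in rad, then the closure, from 0 (fully open) to 1 (shut). In form: [[dx, dy, dz, wx, wy, wz, grip], ...]. A call has 1 to 12 rows; each row shifts and turns the commanded pose from where the row before left it, along the tool's axes as they then stand; what a row does not reach is not made up. A row lasts 1/10 s, in which the tool goes at most 50 mm and 8.59 degrees, less where a joint would pass 70% of its speed; a pose out of reach is approached as far as the arm can. A call is refused whole if a number of a shift passes 5 or a number of a turn 0.15, either way. A call with a gripper value outside its range is refused whole. The fingers move at their own pace and stop on an object; the grip force is fixed at half the most. Time passes only in rows, so rows that do not move let the fingers close. It gives the time, the measured TCP pose, the force, the opening and the grip force at its end, in the units of the state.
- observe(): the state, without advancing time (a new reading comes with each control period).
- camera(name): name is "scene" or "top"; returns a dict with "frame" (420x560x3 uint8, red, green, blue), "fx", "fy", "cx", "cy" (pixels), "world_from_camera" (4x4, takes a point from camera to world coordinates). Camera axes: x right, y up, looking along -z (the intrinsics and any distortion apply to the point x, -y, -z); pixel columns grow to the right and rows downward; lengths in m; the calibration is good to about 2 mm. A picture is of the moment at which its call begins. There is no depth.
- close_job(): hands the job in; it is judged then, once.
The state is a dict: "t": time; "q": joint angles; "joint_vel": joint speeds; "effort": joint torques, N m; "ee_pos": TCP position; "eef_rot": TCP orientation; "ft_force": force on the tool from outside, world axes, zero at the start; "torque": the same for the moment, N m; "opening": opening from 0.0 (shut) to 1.0 (fully open); "gripper_force": force on a finger pad.
Only numpy, scipy, OpenCV 4.12 (cv2) and the standard library are available. Lean on these libraries where they do the work, as an engineer would, in place of code of your own. Each camera call takes 0.05 s, during which the arm holds its last target. There are 200 camera calls.

## Working session

There is one attempt and no reset: what is moved stays moved. The work goes in short steps, Python scripts to look and compute and a shell command to move; the robot and the scene stay as the last step left them, time stands still between calls to the robot, and variables do not carry over. Pictures are saved under pics/ and viewed, at most 10 in all, crops included, and the job is handed in when it is done.

```bash
mkdir -p pics; python3 - <<'E'
from plant import observe,camera,tip_extent
import cv2,numpy as np
s=observe();print(s,tip_extent)
for n in("scene","top"):
    c=camera(n);cv2.imwrite(f"pics/{n}0.png",c["frame"][:,:,::-1]);print(n,{k:v for k,v in c.items() if k!="frame"})
E
```

```text
{'t': 0.0, 'q': array([ 1.21332319e+00,  9.18680007e-02,  1.23190153e+00,  7.76905252e-06,
        1.81980546e+00, -5.66882557e-02]), 'joint_vel': array([ 0.00095398,  0.00079992, -0.00089287,  0.00035513, -0.00161886,
       -0.0001577 ]), 'effort': array([ 2.99744661e-04, -4.58736384e+01, -4.18022490e+01, -2.77190657e-04,
        1.17347692e-02, -2.53392579e-05]), 'ee_pos': array([0.17767086, 0.57284047, 0.25513652]), 'eef_rot': array([-3.13961392e+00, -1.19836408e-04,  2.84080957e+00]), 'ft_force': array([ 0.5326176 ,  0.21820962, -0.26835153]), 'torque': array([ 0.0499934 , -0.08668952,  0.01384561]), 'gripper_force': 0.0, 'opening': 0.9970952715071756} 0.025
scene {'fx': 470.01881385208696, 'fy': 470.01881385208696, 'cx': 273.4094806025592, 'cy': 214.22430826050248, 'world_from_camera': array([[ 0.48839185, -0.47159688,  0.73421372,  1.24134468],
       [ 0.87259753,  0.27054287, -0.40666953, -0.29683489],
       [-0.0068522 ,  0.83928716,  0.54364521,  0.58246216],
       [ 0.        ,  0.        ,  0.        ,  1.        ]])}
top {'fx': 410.8928001488829, 'fy': 410.8928001488829, 'cx': 282.1996251743604, 'cy': 201.2406600494751, 'world_from_camera': array([[ 2.31658896e-03,  9.87667282e-01, -1.56550230e-01,
         4.24153961e-01],
       [-9.99821701e-01, -6.46196736e-04, -1.88719192e-02,
         6.25755560e-02],
       [-1.87403394e-02,  1.56566035e-01,  9.87489684e-01,
         1.00019551e+00],
       [ 0.00000000e+00,  0.00000000e+00,  0.00000000e+00,
         1.00000000e+00]])}
```

View pics/scene0.png

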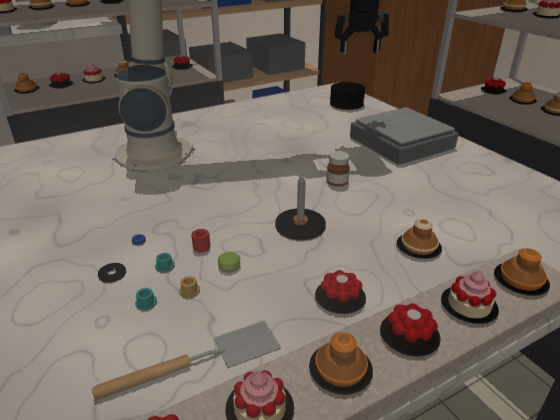

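View pics/top0.png

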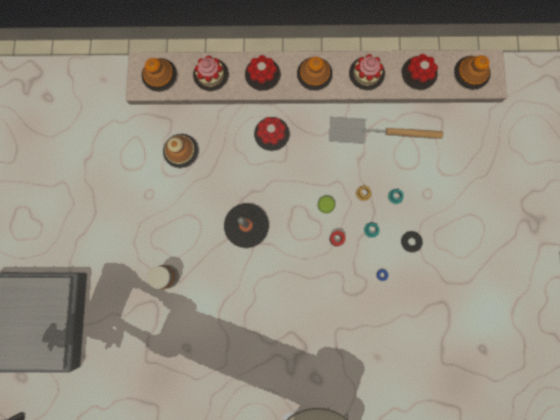

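Scene view: stand foot (300,222), pole tip (301,180), red sleeve (201,240), disc (112,272). There are three bushing shapes: brass (189,286) and turquoise (164,262) and (146,298). The brass one fits the description, and I'll confirm it in an enlarged crop.

```bash
cat > h.py <<'E'
import cv2,numpy as np
from plant import observe,camera
def ray(c,u,v):
    M=c["world_from_camera"];d=M[:3,:3]@np.array([(u-c["cx"])/c["fx"],-(v-c["cy"])/c["fy"],-1]);return M[:3,3],d/np.linalg.norm(d)
def plane(c,u,v,z):
    o,d=ray(c,u,v);return o+d*(z-o[2])/d[2]
def tri(c1,p1,c2,p2):
    (a,d),(b,e)=ray(c1,*p1),ray(c2,*p2)
    s=np.linalg.lstsq(np.c_[d,-e],b-a,rcond=None)[0];p,q=a+s[0]*d,b+s[1]*e
    return (p+q)/2,np.linalg.norm(p-q)
def proj(c,P):
    M=c["world_from_camera"];p=M[:3,:3].T@(np.array(P)-M[:3,3]);return np.array([c["cx"]+c["fx"]*p[0]/-p[2],c["cy"]-c["fy"]*p[1]/-p[2]])
E
python3 - <<'E'
from h import *
a=cv2.imread("pics/scene0.png")[165:320,85:335];b=cv2.imread("pics/top0.png")[175:290,215:435]
a=cv2.resize(a,None,fx=3.2,fy=3.2,interpolation=cv2.INTER_CUBIC);b=cv2.resize(b,None,fx=3.6,fy=3.6,interpolation=cv2.INTER_CUBIC)
cv2.imwrite("pics/a.png",a);cv2.imwrite("pics/b.png",b);print(a.shape,b.shape)
E
```

```text
(496, 800, 3) (414, 792, 3)
```

View pics/a.png

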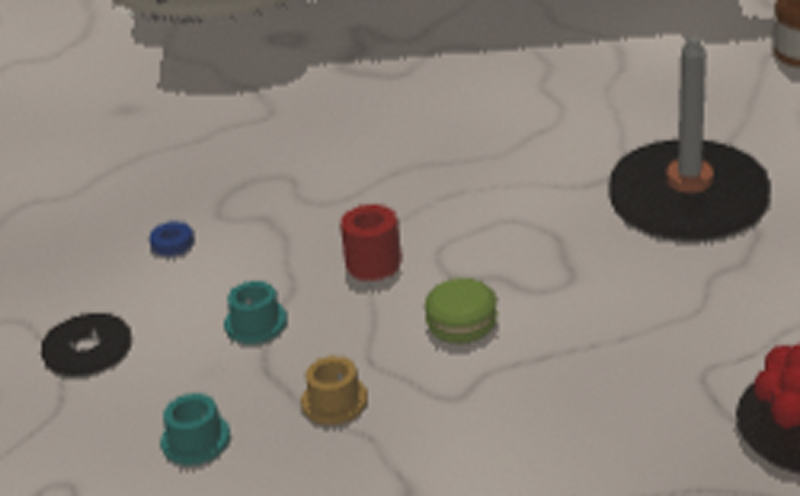

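View pics/b.png

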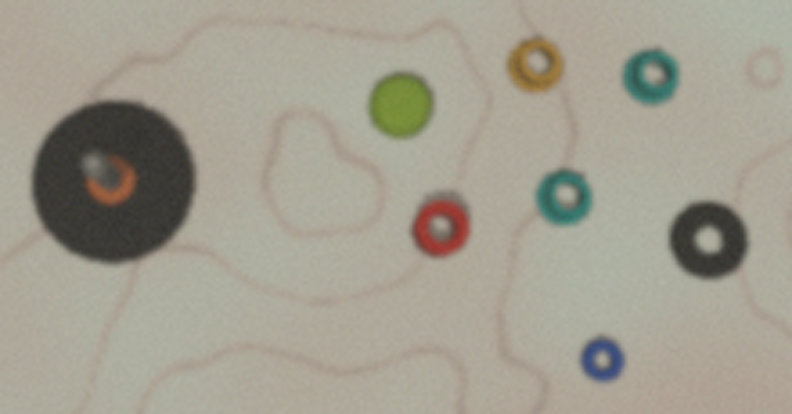

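Enlarged crops: brass bushing at scene (189,287) and top (364,193), the only brass piece. The sleeve is at top (337,238), the disc at top (412,241), and the foot at top (246,225) with the pole leaning image-left to its tip at about (241,220). Next I'll measure them.

```bash
cat > m.py <<'E'
from h import *
def mask(c,k):
    f=c["frame"];H=cv2.cvtColor(f,cv2.COLOR_RGB2HSV);h,s,v=[H[...,i].astype(int) for i in range(3)]
    return {"red":((h<7)|(h>172))&(s>120),"brass":(h>13)&(h<26)&(s>90),"black":(v<75),"green":(h>30)&(h<45)&(s>90)}[k].astype(np.uint8)
def blob(c,k,near,r=45,up=4):
    m=mask(c,k);u,v=map(int,near);w=np.zeros_like(m);cv2.circle(w,(u,v),r,1,-1);m=m*w
    m=cv2.resize(m*255,None,fx=up,fy=up,interpolation=cv2.INTER_CUBIC);m=cv2.GaussianBlur(m,(0,0),up*.5)
    cs,_=cv2.findContours((m>127).astype(np.uint8),cv2.RETR_EXTERNAL,cv2.CHAIN_APPROX_NONE)
    q=max(cs,key=cv2.contourArea);q=cv2.convexHull(q)[:,0].astype(float);q=(q+.5)/up-.5
    M=cv2.moments(q.astype(np.float32).reshape(-1,1,2));return np.array([M["m10"],M["m01"]])/M["m00"],q
E
python3 - <<'E'
from m import *
S,T=camera("scene"),camera("top");print(observe()["t"])
for n,k,a,b,r1,r2 in [("sleeve","red",(201,240),(337,238),25,18),("disc","black",(112,272),(412,241),25,20),("bush","brass",(189,287),(364,193),20,16),("foot","black",(300,222),(246,225),40,40),("macaron","green",(229,261),(327,204),20,20)]:
    p,q=blob(S,k,a,r1);t,w=blob(T,k,b,r2);P,e=tri(S,p,T,t)
    print(n,p.round(1),np.ptp(q,0),t.round(1),np.ptp(w,0),(P*1000).round(1),"gap",(e*1000).round(1), "reach",np.hypot(*P[:2]).round(3))
    if n=="bush":
        C=plane(T,*t,.003);d=C-S["world_from_camera"][:3,3];d[2]=0;d/=np.linalg.norm(d)
        print("flange c",C, "far rim z",[(z,proj(S,C+d*.0145+[0,0,z-.003])[1].round(1)) for z in(.02,.024,.028)],"seen",q[:,1].min())
for n,c in(("S",S),("T",T)):
    g=cv2.cvtColor(c["frame"],cv2.COLOR_RGB2GRAY)
    print(n);print(g[174:192:2,292:312] if n=="S" else g[214:232,234:254])
E
```

```text
0.2
sleeve [200.2 240. ] [16.75 22.75] [337.3 237.8] [14.75 14.75] [491.2 -50.9  19.2] gap 2.2 reach 0.494
disc [111.5 272.5] [27.75 19.75] [411.3 241.1] [19.75 18.75] [ 484.6 -230.6    3.3] gap 2.6 reach 0.537
bush [188.7 286.9] [20.75 21.75] [363.3 192.8] [14.75 14.75] [ 601.8 -118.1    8.1] gap 3.0 reach 0.613
flange c [ 0.6031955  -0.11760634  0.003     ] far rim z [(0.02, np.float64(277.1)), (0.024, np.float64(275.5)), (0.028, np.float64(273.8))] seen 275.625
foot [300.1 224.1] [49.5  30.75] [246.1 225. ] [42.75 42.75] [523.2 168.8   3.3] gap 1.9 reach 0.55
macaron [228.5 261.5] [21.75 19.75] [325.9 204. ] [16.75 16.75] [573.7 -26.   10.9] gap 2.5 reach 0.574
S
[[104 104 106 105 104 105 105 104 104 104 103 104 103 104 103 103 103 103
  102 101]
 [161 162 164 163 163 159 123 104 103 108 107 105 104 102 101 102 101 102
  103 102]
 [162 162 161 162 162 162 153 110  90  96  99  97 148 120 120 121 121 121
  120 120]
 [161 161 160 161 162 156  96  89  92  97  91  90  91 136 158 159 159 159
  157 157]
 [158 160 159 158 159 146  76  86  92  94  94  88  95 106 158 158 157 157
  156 157]

[... 1173 characters left out ...]
 101  99
   81  63]
 [ 54  60  56  57  68  82  96  98  91  84  79  73  72  73  81  96 105  99
   84  63]
 [ 56  60  56  54  67  82  98 100  92  83  79  80  77  75  84 100 109 101
   85  60]
 [ 55  57  55  56  65  85 102 105  96  91  84  81  79  83  88 104 108  99
   75  60]
 [ 54  56  59  54  62  81 102 107 106 102  96  93  88  94 100 107 107  92
   71  57]
 [ 60  58  58  60  54  71  89 104 112 110 106 102 102 106 111 109 100  83
   62  60]
 [ 57  57  57  55  56  57  71  91 103 106 106 107 108 108 106 101  86  69
   57  60]
 [ 57  57  52  60  60  57  64  70  86  94  97 105 100  97  95  81  70  59
   56  60]
 [ 57  59  56  57  57  58  59  59  64  73  78  86  86  81  76  65  59  57
   54  58]]
```

All heights agree with the text: sleeve mid 19 (expected 18), disc 3.3 (4), bushing rim 24. First I'll turn the jaws along world y (yaw π), then travel over the sleeve.

```bash
python3 - <<'E'
from m import *
S,T=camera("scene"),camera("top")
print("tip",tri(S,(300.9,177.5),T,(240.3,220)))
E
python3 -m inch '[[0,0,0,0,0,-0.1,0.3],[0,0,0,0,0,-0.1,0.3],[0,0,0,0,0,-0.1,0.3],[-1.74,-3.46,0,0,0,0,0.4],[-1.74,-3.46,0,0,0,0,0.4],[-1.74,-3.46,0,0,0,0,0.4],[-1.74,-3.46,0,0,0,0,0.4],[-1.74,-3.46,0,0,0,0,0.4],[-1.74,-3.46,0,0,0,0,0.4],[-1.74,-3.46,0,0,0,0,0.4],[-1.74,-3.46,0,0,0,0,0.4],[-1.74,-3.46,0,0,0,0,0.4]]'
python3 -m inch '[[-1.74,-3.46,0,0,0,0,0.4],[-1.74,-3.46,0,0,0,0,0.4],[-1.74,-3.46,0,0,0,0,0.4],[-1.74,-3.46,0,0,0,0,0.4],[-1.74,-3.46,0,0,0,0,0.4],[-1.74,-3.46,1,0,0,0,0.4],[-1.74,-3.46,2,0,0,0,0.4],[-1.74,-3.46,3,0,0,0,0.4],[-1.74,-3.46,3,0,0,0,0.4],[0,0,0,0,0,0,0.4],[0,0,0,0,0,0,0.4]]'
```

```text
tip (array([0.52221619, 0.16860296, 0.11885319]), np.float64(0.002841943036986368))
t: 1.5
ee_pos: [0.3344, 0.2601, 0.2564]
eef_rot: [3.141, 0.001, 3.141]
ft_force: [1.0, 0.9, 0.6]
opening: 0.597
gripper_force: 0.0
t: 2.6
ee_pos: [0.49, -0.0504, 0.1653]
eef_rot: [3.141, -0.002, 3.139]
ft_force: [-0.2, -0.3, -0.2]
opening: 0.595
gripper_force: 0.0
```

```bash
python3 -m inch '[[0,0,2.5,0,0,0,0.4],[0,0,2.5,0,0,0,0.4],[0,0,2.5,0,0,0,0.4],[0,0,2.5,0,0,0,0.4],[0,0,2,0,0,0,0.4],[0,0,1.3,0,0,0,0.4],[0,0,0,0,0,0,0.4],[0,0,0,0,0,0,0.4]]'
python3 -m inch '[[0,0,0,0,0,0,0.6],[0,0,0,0,0,0,0.8],[0,0,0,0,0,0,0.9],[0,0,0,0,0,0,0.9],[0,0,0,0,0,0,0.9],[0,0,0,0,0,0,0.9],[0,0,0,0,0,0,0.9],[0,0,0,0,0,0,0.9]]'
```

```text
t: 3.4
ee_pos: [0.4912, -0.0496, 0.0347]
eef_rot: [-3.141, 0.002, 3.142]
ft_force: [0.6, -0.0, 0.7]
opening: 0.604
gripper_force: 0.0
t: 4.2
ee_pos: [0.4918, -0.0501, 0.0354]
eef_rot: [-3.141, 0.004, 3.141]
ft_force: [-0.0, 1.7, 6.3]
opening: 0.391
gripper_force: 60.5
```

```bash
python3 -m inch '[[0,0,-1,0,0,0,0.9],[0,0,-2.5,0,0,0,0.9],[0,0,-3,0,0,0,0.9],[0,0,-3,0,0,0,0.9],[0,0,-3,0,0,0,0.9],[0,0,-2.5,0,0,0,0.9],[-0.45,2.2,0,0,0,0,0.9],[-0.45,3.2,0,0,0,0,0.9],[-0.45,3.2,0,0,0,0,0.9],[-0.45,3.2,0,0,0,0,0.9],[-0.45,3.2,0,0,0,0,0.9],[-0.45,3.2,0,0,0,0,0.9]]'
python3 -m inch '[[-0.45,2.6,0,0,0,0,0.9],[0,1,0,0,0,0,0.9],[0,0,0,0,0,0,0.9],[0,0,0,0,0,0,0.9],[0,0,0,0,0,0,0.9]]'
python3 - <<'E'
from m import *
S,T=camera("scene"),camera("top");s=observe();print(s["ee_pos"],s["ft_force"])
for n,c in(("S",S),("T",T)): cv2.imwrite(f"pics/{n}1.png",c["frame"][:,:,::-1])
a=S["frame"][70:270,200:400,::-1];b=T["frame"][125:325,150:350,::-1]
cv2.imwrite("pics/st1.png",cv2.resize(np.hstack([a,b]),None,fx=2,fy=2,interpolation=cv2.INTER_CUBIC))
E
```

```text
t: 5.4
ee_pos: [0.5175, 0.1332, 0.1837]
eef_rot: [-3.141, -0.0, 3.141]
ft_force: [1.2, 0.0, -0.8]
opening: 0.39
gripper_force: 59.8
t: 5.9
ee_pos: [0.5222, 0.1668, 0.1835]
eef_rot: [-3.141, 0.0, 3.139]
ft_force: [-0.8, -0.1, -1.0]
opening: 0.396
gripper_force: 59.9
[0.52220575 0.16690723 0.18344809] [ 0.29950994 -0.15459592 -0.99378872]
```

View pics/st1.png

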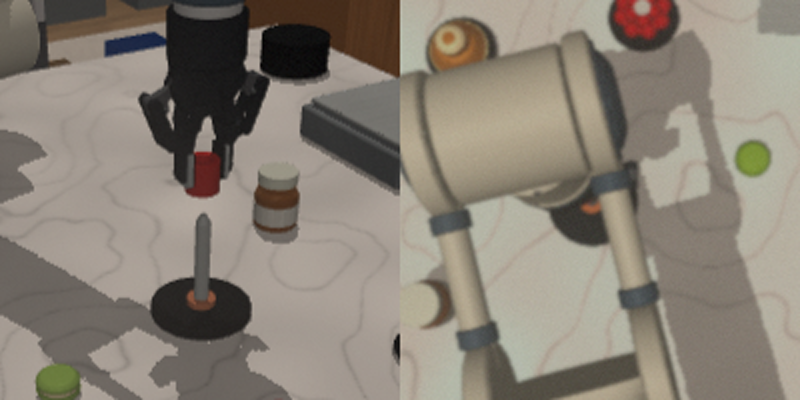

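The scene view shows the sleeve held upright, about 25 mm above the tip, and the top view is blocked by the arm. I'll check the lateral offset numerically in the scene view.

```bash
cat > al.py <<'E'
from m import *
# pixel of held part vs prediction with axis over the pole
def al(k,near,r,h,bot):
    S=camera("scene");s=observe();p,q=blob(S,k,near,r)
    tip=np.array([.5224,.1687,.121])
    d=proj(S,tip); print("tip px pred",d.round(1),"seen ~ (300.9,176.7)")
    M=proj(S,[.5227,.1687,bot+h/2]);J=np.array([(proj(S,[.5227+dx,.1687+dy,bot+h/2])-M)/.01 for dx,dy in((.01,0),(0,.01))]).T
    print("seen",p.round(1),np.ptp(q,0),"centre bbox",(q.min(0)+q.max(0))/2,"pred",M.round(1),"offset mm (x,y) from axis",(np.linalg.solve(J,p-M)*1000).round(1)," ee",s["ee_pos"].round(4),s["ft_force"].round(1))
    print("bbox",q.min(0),q.max(0))
E
python3 -c "
from al import *
al('red',(301,157),22,.036,.1485)"
```

```text
tip px pred [301.7 176.5] seen ~ (300.9,176.7)
seen [301.9 156.8] [17.25 21.75] centre bbox [301.5 156.5] pred [302.4 156.5] offset mm (x,y) from axis [ 0.6 -1.3]  ee [0.5222 0.167  0.1834] [ 0.7  0.6 -0.2]
bbox [292.875 145.625] [310.125 167.375]
```

```bash
python3 -m inch '[[-0.05,0.12,1,0,0,0,0.9],[0,0,1.2,0,0,0,0.9],[0,0,0.4,0,0,0,0.9],[0,0,0.4,0,0,0,0.9],[0,0,0.3,0,0,0,0.9],[0,0,0,0,0,0,0.9]]'
python3 -m inch '[[0,0,0.3,0,0,0,0.9],[0,0,0.3,0,0,0,0.9],[0,0,0.2,0,0,0,0.9],[0,0,0,0,0,0,0.9],[0,0,0,0,0,0,0.9]]'
```

```text
t: 6.65
ee_pos: [0.5225, 0.1692, 0.1498]
eef_rot: [-3.141, -0.001, 3.141]
ft_force: [0.2, -0.8, -1.1]
opening: 0.395
gripper_force: 59.8
t: 7.15
ee_pos: [0.523, 0.1689, 0.1422]
eef_rot: [-3.141, 0.001, 3.141]
ft_force: [2.3, -1.6, -2.3]
opening: 0.395
gripper_force: 59.9
```

```bash
python3 -m inch '[[-0.05,-0.04,0.3,0,0,0,0.9],[0,0,0.3,0,0,0,0.9],[0,0,0.2,0,0,0,0.9],[0,0,0,0,0,0,0.9],[0,0,0,0,0,0,0.9]]'
python3 -m inch '[[0,0,0.3,0,0,0,0.9],[0,0,0.3,0,0,0,0.9],[0,0,0.3,0,0,0,0.9],[0,0,0.3,0,0,0,0.9],[0,0,0,0,0,0,0.9],[0,0,0,0,0,0,0.9]]'
```

```text
t: 7.65
ee_pos: [0.523, 0.1687, 0.1339]
eef_rot: [-3.141, -0.001, 3.141]
ft_force: [1.5, -1.5, -1.8]
opening: 0.392
gripper_force: 59.9
t: 8.25
ee_pos: [0.5231, 0.1687, 0.1214]
eef_rot: [-3.141, -0.001, 3.141]
ft_force: [3.3, -0.7, -3.3]
opening: 0.389
gripper_force: 59.8
```

```bash
python3 -m inch '[[-0.06,-0.02,0.2,0,0,0,0.9],[0,0,0.4,0,0,0,0.9],[0,0,0.4,0,0,0,0.9],[0,0,0.4,0,0,0,0.9]]'
python3 -m inch '[[0,0,0.4,0,0,0,0.9],[0,0,0.3,0,0,0,0.9],[0,0,0.3,0,0,0,0.9],[0,0,0,0,0,0,0.9],[0,0,0,0,0,0,0.9]]'
```

```text
t: 8.65
ee_pos: [0.5238, 0.1687, 0.1083]
eef_rot: [3.141, 0.0, 3.141]
ft_force: [0.8, -1.6, 2.6]
opening: 0.392
gripper_force: 60.3
t: 9.15
ee_pos: [0.5234, 0.1685, 0.0971]
eef_rot: [-3.141, -0.001, 3.141]
ft_force: [3.1, 0.7, -3.7]
opening: 0.395
gripper_force: 59.9
```

```bash
python3 -m inch '[[0,0,0,0,0,0,0.5],[0,0,0,0,0,0,0.5],[0,0,0,0,0,0,0.5],[0,0,-1,0,0,0,0.5],[0,0,-2,0,0,0,0.5],[0,0,-2,0,0,0,0.5],[0,0,0,0,0,0,0.74],[0,0,0,0,0,0,0.74],[0,0,0,0,0,0,0.74],[0,0,0,0,0,0,0.74]]'
python3 - <<'E'
from m import *
S=camera("scene")
a=S["frame"][120:260,230:370,::-1]
cv2.imwrite("pics/st2.png",cv2.resize(a,None,fx=4,fy=4,interpolation=cv2.INTER_CUBIC))
E
```

```text
t: 10.15
ee_pos: [0.5232, 0.1685, 0.1469]
eef_rot: [-3.141, -0.002, 3.141]
ft_force: [1.3, 0.1, -1.4]
opening: 0.26
gripper_force: 0.0
```

View pics/st2.png

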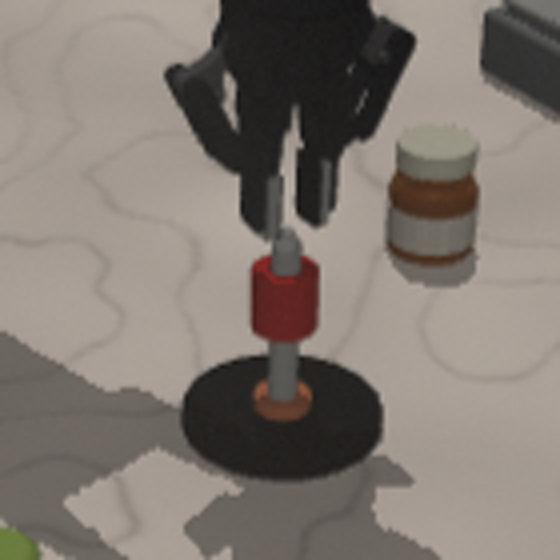

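The sleeve is on the pole at crop (285,298), held by its balls, and the fingers straddle the tip. Now I'll push it down with the fingertips.

```bash
python3 -m inch '[[0,0,1,0,0,0,0.74],[0,0,0.8,0,0,0,0.74],[0,0,0.3,0,0,0,0.74],[0,0,0.3,0,0,0,0.74],[0,0,0.3,0,0,0,0.74]]'
python3 -m inch '[[0,0,0.3,0,0,0,0.74],[0,0,0.3,0,0,0,0.74],[0,0,0.3,0,0,0,0.74],[0,0,0.3,0,0,0,0.74]]'
python3 -m inch '[[0,0,0.3,0,0,0,0.74],[0,0,0.3,0,0,0,0.74],[0,0,0.2,0,0,0,0.74]]'
```

```text
t: 10.7
ee_pos: [0.524, 0.1686, 0.1216]
eef_rot: [3.141, 0.001, 3.141]
ft_force: [-0.5, -0.5, 2.8]
opening: 0.266
gripper_force: 1.4
t: 11.1
ee_pos: [0.5239, 0.1686, 0.1093]
eef_rot: [3.141, 0.001, 3.141]
ft_force: [0.4, -0.9, 2.7]
opening: 0.259
gripper_force: 1.5
t: 11.4
ee_pos: [0.5237, 0.1686, 0.1009]
eef_rot: [-3.142, -0.0, 3.141]
ft_force: [-0.4, -0.2, 2.8]
opening: 0.26
gripper_force: 1.3
```

```bash
for i in 1; do python3 -m inch '[[0,0,0.2,0,0,0,0.74],[0,0,0.2,0,0,0,0.74]]'; python3 -m inch '[[0,0,0.2,0,0,0,0.74],[0,0,0.1,0,0,0,0.74]]'; python3 -m inch '[[0,0,0.1,0,0,0,0.74],[0,0,0.1,0,0,0,0.74]]';python3 -m inch '[[0,0,0.1,0,0,0,0.74],[0,0,0.1,0,0,0,0.74]]'; done | egrep 'ee_pos|ft'
```

```text
ee_pos: [0.5238, 0.1686, 0.0971]
ft_force: [0.6, -0.3, 3.5]
ee_pos: [0.5237, 0.1686, 0.094]
ft_force: [0.7, -0.4, 1.6]
ee_pos: [0.5237, 0.1686, 0.0922]
ft_force: [-0.2, 0.2, 1.7]
ee_pos: [0.5238, 0.1686, 0.0902]
ft_force: [0.6, -0.5, 2.1]
```

```bash
(python3 -m inch '[[0,0,0.1,0,0,0,0.74],[0,0,0.1,0,0,0,0.74]]'; python3 -m inch '[[0,0,0.1,0,0,0,0.74],[0,0,0.1,0,0,0,0.74]]'; python3 -m inch '[[0,0,0.1,0,0,0,0.74]]';python3 -m inch '[[0,0,0.1,0,0,0,0.74]]') | egrep 'ee_pos|ft'
```

```text
ee_pos: [0.5238, 0.1686, 0.0882]
ft_force: [0.8, 0.2, 2.7]
ee_pos: [0.5238, 0.1686, 0.0862]
ft_force: [0.3, -0.5, 2.9]
ee_pos: [0.5238, 0.1686, 0.0852]
ft_force: [-0.2, -0.3, 1.5]
ee_pos: [0.5238, 0.1686, 0.0842]
ft_force: [0.2, -0.2, 2.3]
```

```bash
(python3 -m inch '[[0,0,0.1,0,0,0,0.74]]'; python3 -m inch '[[0,0,0.1,0,0,0,0.74]]'; python3 -m inch '[[0,0,0.05,0,0,0,0.74]]') | egrep 'ee_pos|ft'
```

```text
ee_pos: [0.5237, 0.1686, 0.0832]
ft_force: [0.2, 0.1, 2.9]
ee_pos: [0.5238, 0.1686, 0.0822]
ft_force: [0.5, 0.2, 2.2]
ee_pos: [0.5238, 0.1686, 0.0817]
ft_force: [0.8, 0.2, 2.5]
```

```bash
(python3 -m inch '[[0,0,0.05,0,0,0,0.74]]'; python3 -m inch '[[0,0,0.05,0,0,0,0.74]]'; python3 -m inch '[[0,0,0.05,0,0,0,0.74]]'; python3 -m inch '[[0,0,0.05,0,0,0,0.74]]') | egrep 'ee_pos|ft'
python3 - <<'E'
from m import *
S=camera("scene")
a=S["frame"][120:260,230:370,::-1]
cv2.imwrite("pics/st3.png",cv2.resize(a,None,fx=4,fy=4,interpolation=cv2.INTER_CUBIC))
E
```

```text
ee_pos: [0.5238, 0.1686, 0.0813]
ft_force: [1.1, 0.2, 4.8]
ee_pos: [0.5238, 0.1686, 0.0813]
ft_force: [-1.9, -0.2, 7.3]
ee_pos: [0.5239, 0.1686, 0.0813]
ft_force: [-2.1, -0.7, 9.2]
ee_pos: [0.5239, 0.1686, 0.0812]
ft_force: [-3.3, -1.3, 11.9]
```

View pics/st3.png

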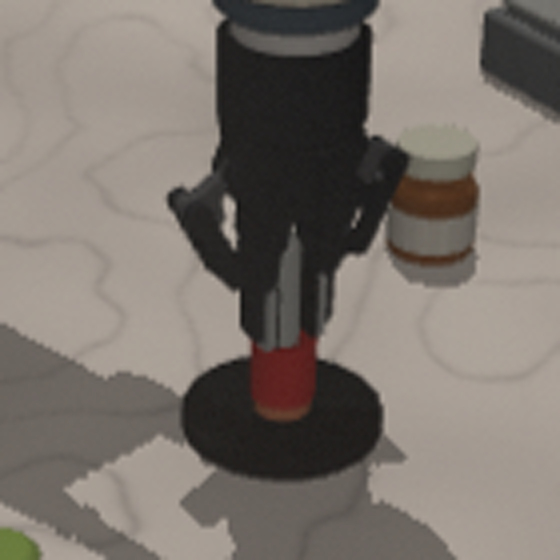

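The force rises sharply at TCP z = 0.081. The crop shows the sleeve's lower edge at about (283,410), on the copper collar. I'll retreat towards the disc and verify from both views.

```bash
python3 -m inch '[[0,0,-1,0,0,0,0.74],[0,0,-2,0,0,0,0.74],[0,0,-2.5,0,0,0,0.74],[0,0,-2.5,0,0,0,0.74],[0,0,0,0,0,0,0.74],[0.32,-2,0,0,0,0,0.3],[0.32,-3.3,0,0,0,0,0.3],[0.32,-3.3,0,0,0,0,0.3],[0.32,-3.3,0,0,0,0,0.3],[0.32,-3.3,0,0,0,0,0.3],[0.32,-3.3,0,0,0,0,0.3],[0.32,-3.3,0,0,0,0,0.3]]' | egrep 'ee_pos|ft|open'
python3 -m inch '[[0.32,-3.3,0,0,0,0,0.3],[0.32,-3.3,0,0,0,0,0.3],[0.32,-3.3,0,0,0,0,0.3],[0.32,-3.3,1,0,0,0,0.3],[0.32,-3.3,2,0,0,0,0.3],[0.3,-1.5,2,0,0,0,0.3],[0,0,0,0,0,0,0.3],[0,0,0,0,0,0,0.3],[0,0,0,0,0,0,0.3]]'
python3 - <<'E'
from m import *
S,T=camera("scene"),camera("top")
p,q=blob(S,"red",(301,210),25)
print("red bbox",q.min(0),q.max(0))
P=np.array([.5227,.1687,0]);d=P-S["world_from_camera"][:3,3];d[2]=0;d/=np.linalg.norm(d)
for b in(.018,.02,.022,.024,.026): print(b,"top far row",proj(S,P+d*.018+[0,0,b+.036])[1].round(1),"bottom near row",proj(S,P-d*.018+[0,0,b])[1].round(1))
t,w=blob(T,"red",(245,224),15);print("top",t,tri(S,p,T,t))
E
```

```text
ee_pos: [0.5004, -0.0505, 0.1585]
ft_force: [0.7, -0.1, -0.6]
opening: 0.701
t: 15.65
ee_pos: [0.4825, -0.2287, 0.1106]
eef_rot: [-3.142, 0.001, -3.142]
ft_force: [-0.9, 0.2, 0.2]
opening: 0.699
gripper_force: 0.0
red bbox [292.625 200.875] [308.375 222.375]
0.018 top far row 199.9 bottom near row 222.9
0.02 top far row 199.1 bottom near row 222.1
0.022 top far row 198.3 bottom near row 221.4
0.024 top far row 197.5 bottom near row 220.6
0.026 top far row 196.7 bottom near row 219.8
top [244.04867032 224.04581376] (array([0.52204431, 0.16985026, 0.03546012]), np.float64(0.0025235483966731))
```

The sleeve's underside comes out at about 20 mm, so it stands on the collar. Now the disc: I'll feel for the counter with the jaws preset.

```bash
(python3 -m inch '[[-0.26,-0.15,2,0,0,0,0.3],[0,0,2.5,0,0,0,0.3],[0,0,2,0,0,0,0.3],[0,0,1,0,0,0,0.3],[0,0,0.4,0,0,0,0.3],[0,0,0,0,0,0,0.3],[0,0,0,0,0,0,0.3]]'
for i in 1 2 3; do python3 -m inch '[[0,0,0.1,0,0,0,0.3],[0,0,0,0,0,0,0.3]]';done)| egrep 'ee_pos|ft'
```

```text
ee_pos: [0.4854, -0.2311, 0.0322]
ft_force: [-0.0, 0.6, -0.9]
ee_pos: [0.485, -0.2311, 0.0305]
ft_force: [0.4, 0.3, 0.3]
ee_pos: [0.4846, -0.2309, 0.0288]
ft_force: [-0.3, 1.0, -0.1]
ee_pos: [0.4845, -0.2308, 0.0276]
ft_force: [-0.4, 0.1, -1.2]
```

```bash
(for i in 1 2 3; do python3 -m inch '[[0,0,0.08,0,0,0,0.3],[0,0,0,0,0,0,0.3]]';done)| egrep 'ee_pos|ft'
```

```text
ee_pos: [0.4846, -0.2308, 0.0268]
ft_force: [0.2, 0.1, -0.0]
ee_pos: [0.4846, -0.2308, 0.026]
ft_force: [-0.1, 1.6, 0.7]
ee_pos: [0.4846, -0.2308, 0.0253]
ft_force: [-1.0, 0.2, 0.1]
```

```bash
(for i in 1 2 3; do python3 -m inch '[[0,0,0.1,0,0,0,0.3],[0,0,0,0,0,0,0.3]]';done
python3 -m inch '[[0,0,0,0,0,0,0.38],[0,0,0,0,0,0,0.45],[0,0,0,0,0,0,0.6],[0,0,0,0,0,0,0.8],[0,0,0,0,0,0,0.8],[0,0,0,0,0,0,0.8],[0,0,0,0,0,0,0.8]]')| egrep 'ee_pos|ft|open|grip'
```

```text
ee_pos: [0.4845, -0.2308, 0.0242]
ft_force: [0.1, -0.3, -0.8]
opening: 0.698
gripper_force: 0.0
ee_pos: [0.4846, -0.2308, 0.0232]
ft_force: [-0.0, -0.2, -0.3]
opening: 0.697
gripper_force: 0.0
ee_pos: [0.4846, -0.2308, 0.0222]
ft_force: [-0.6, 0.2, 0.0]
opening: 0.698
gripper_force: 0.0
ee_pos: [0.485, -0.231, 0.0232]
ft_force: [-1.2, 0.6, 5.6]
opening: 0.572
gripper_force: 62.1
```

```bash
python3 -m inch '[[0,0,-0.6,0,0,0,0.8],[0,0,-2,0,0,0,0.8],[0,0,-3,0,0,0,0.8],[0,0,-3,0,0,0,0.8],[0,0,-3,0,0,0,0.8],[0,0,-3,0,0,0,0.8],[0,0,-0.8,0,0,0,0.8],[-0.35,2,0,0,0,0,0.8],[-0.35,3.5,0,0,0,0,0.8],[-0.35,3.5,0,0,0,0,0.8],[-0.35,3.5,0,0,0,0,0.8],[-0.35,3.5,0,0,0,0,0.8]]' | egrep 'ee_pos|ft|open'
python3 -m inch '[[-0.35,3.5,0,0,0,0,0.8],[-0.35,3.5,0,0,0,0,0.8],[-0.35,3.5,0,0,0,0,0.8],[-0.35,3.5,0,0,0,0,0.8],[-0.35,3.5,0,0,0,0,0.8],[-0.35,3.5,0,0,0,0,0.8],[0,2.9,0,0,0,0,0.8],[0,0,0,0,0,0,0.8],[0,0,0,0,0,0,0.8],[0,0,0,0,0,0,0.8]]'
python3 - <<'E'
from m import *
S=camera("scene")
a=S["frame"][100:240,230:370,::-1]
cv2.imwrite("pics/st4.png",cv2.resize(a,None,fx=4,fy=4,interpolation=cv2.INTER_CUBIC))
P=[.5227,.1687]
for z in(.16,.17):print(z,(proj(S,P+[z])-[230,100])*4)
print([((proj(S,[.5227+.026*np.cos(t),.1687+.026*np.sin(t),.158])-[230,100])*4).round() for t in np.arange(0,6.2,1.57/2)])
E
```

```text
ee_pos: [0.5017, -0.0695, 0.1746]
ft_force: [0.8, -0.0, -1.0]
opening: 0.572
t: 21.15
ee_pos: [0.5233, 0.1672, 0.1755]
eef_rot: [-3.141, -0.001, 3.14]
ft_force: [-0.1, -0.7, 0.4]
opening: 0.568
gripper_force: 62.1
0.16 [289.10688826 237.85137957]
0.17 [289.63697738 219.82096102]
[array([317., 262.]), array([340., 247.]), array([332., 230.]), array([300., 220.]), array([262., 222.]), array([239., 235.]), array([245., 253.]), array([277., 264.])]
```

View pics/st4.png

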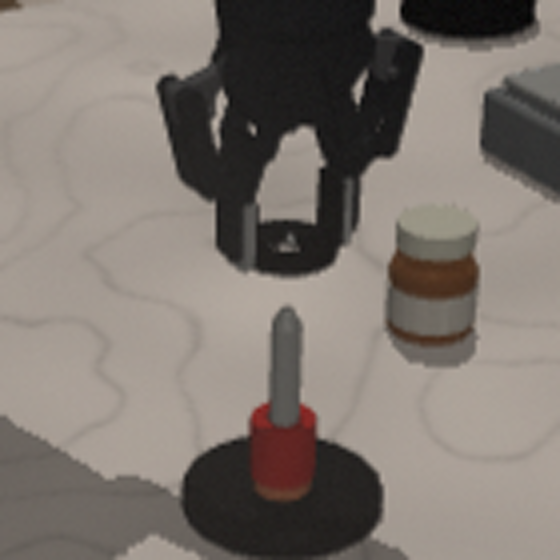

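The disc is level in the jaws: hole at crop (289,243) against a predicted (289,241), with the sleeve below on the collar. I'll nudge it 1.4 mm and thread.

```bash
(python3 -m inch '[[-0.05,0.14,1,0,0,0,0.8],[0,0,1,0,0,0,0.8],[0,0,0.6,0,0,0,0.8],[0,0,0.3,0,0,0,0.8],[0,0,0.3,0,0,0,0.8],[0,0,0,0,0,0,0.8]]'
python3 -m inch '[[0,0,0.3,0,0,0,0.8],[0,0,0.3,0,0,0,0.8],[0,0,0.2,0,0,0,0.8],[0,0,0,0,0,0,0.8]]'
python3 -m inch '[[0,0,0.3,0,0,0,0.8],[0,0,0.3,0,0,0,0.8],[0,0,0,0,0,0,0.8]]')| egrep 'ee_pos|ft|open'
```

```text
ee_pos: [0.5238, 0.1695, 0.144]
ft_force: [0.1, 0.3, -1.1]
opening: 0.567
ee_pos: [0.5238, 0.1695, 0.1359]
ft_force: [-0.1, -0.2, -1.5]
opening: 0.569
ee_pos: [0.5239, 0.1691, 0.1302]
ft_force: [0.1, -1.8, -0.3]
opening: 0.568
```

```bash
(python3 -m inch '[[0,-0.04,0.3,0,0,0,0.8],[0,0,0.3,0,0,0,0.8],[0,0,0.3,0,0,0,0.8],[0,0,0,0,0,0,0.8]]'
python3 -m inch '[[0,0,0.4,0,0,0,0.8],[0,0,0.4,0,0,0,0.8],[0,0,0.4,0,0,0,0.8],[0,0,0.4,0,0,0,0.8],[0,0,0.4,0,0,0,0.8],[0,0,0,0,0,0,0.8]]'
python3 -m inch '[[0,0,0,0,0,0,0.3],[0,0,0,0,0,0,0.3],[0,0,0,0,0,0,0.3],[0,0,-1,0,0,0,0.3],[0,0,-2,0,0,0,0.3],[0,0,-1,0,0,0,0.3],[0,0,0,0,0,0,0.74],[0,0,0,0,0,0,0.74],[0,0,0,0,0,0,0.74],[0,0,0,0,0,0,0.74],[0,0,0,0,0,0,0.74]]')| egrep 'ee_pos|ft|open'
python3 - <<'E'
from m import *
S=camera("scene")
a=S["frame"][120:260,230:370,::-1]
cv2.imwrite("pics/st5.png",cv2.resize(a,None,fx=4,fy=4,interpolation=cv2.INTER_CUBIC))
E
```

```text
ee_pos: [0.5238, 0.1689, 0.1204]
ft_force: [1.8, -2.2, -1.4]
opening: 0.568
ee_pos: [0.5235, 0.1689, 0.0998]
ft_force: [1.9, -1.5, -3.7]
opening: 0.569
ee_pos: [0.5237, 0.169, 0.1406]
ft_force: [0.6, -0.4, -0.8]
opening: 0.261
```

View pics/st5.png

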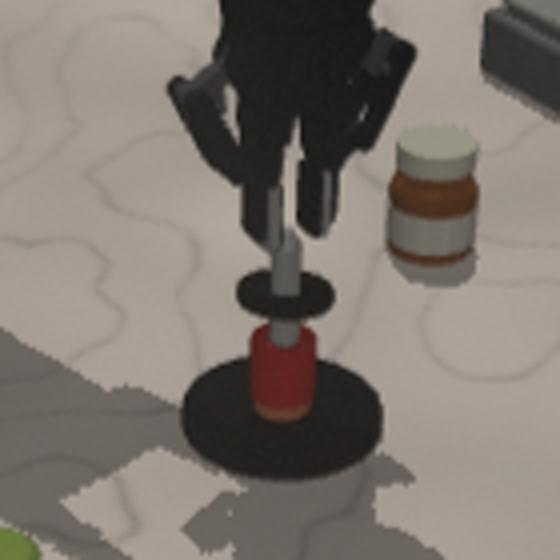

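The disc is level on the pole at crop (285,294), above the sleeve. I'll push it down; the expected stop is TCP z ≈ 0.089.

```bash
(python3 -m inch '[[0,-0.04,1,0,0,0,0.74],[0,0,1,0,0,0,0.74],[0,0,0.6,0,0,0,0.74],[0,0,0.3,0,0,0,0.74],[0,0,0.3,0,0,0,0.74]]'
python3 -m inch '[[0,0,0.3,0,0,0,0.74],[0,0,0.3,0,0,0,0.74],[0,0,0.3,0,0,0,0.74],[0,0,0.3,0,0,0,0.74]]'
python3 -m inch '[[0,0,0.2,0,0,0,0.74],[0,0,0.2,0,0,0,0.74]]'
python3 -m inch '[[0,0,0.1,0,0,0,0.74]]'
python3 -m inch '[[0,0,0.1,0,0,0,0.74]]')| egrep 'ee_pos|ft'
```

```text
ee_pos: [0.5239, 0.1686, 0.1092]
ft_force: [-0.9, -1.7, 3.2]
ee_pos: [0.5241, 0.1687, 0.0974]
ft_force: [-0.8, -0.6, 2.9]
ee_pos: [0.524, 0.1687, 0.0933]
ft_force: [0.1, -0.6, 2.6]
ee_pos: [0.524, 0.1687, 0.0922]
ft_force: [-0.5, -1.6, 1.7]
ee_pos: [0.524, 0.1687, 0.0913]
ft_force: [0.2, -1.1, 2.5]
```

```bash
(for i in 1 2 3 4 ; do python3 -m inch '[[0,0,0.07,0,0,0,0.74]]';done)| egrep 'ee_pos|ft'
```

```text
ee_pos: [0.524, 0.1687, 0.0906]
ft_force: [-0.2, -0.9, 3.3]
ee_pos: [0.524, 0.1687, 0.0899]
ft_force: [-0.2, -1.0, 3.1]
ee_pos: [0.524, 0.1687, 0.0893]
ft_force: [-0.9, -2.5, 5.7]
ee_pos: [0.5241, 0.1687, 0.0893]
ft_force: [-2.7, -2.0, 8.1]
```

The disc seats at 0.0893, exactly as predicted. On to the bushing.

```bash
python3 -m inch '[[0,0,-1,0,0,0,0.74],[0,0,-2,0,0,0,0.74],[0,0,-2.5,0,0,0,0.74],[0,0,-2,0,0,0,0.74],[0,0,0,0,0,0,0.74],[-0.88,-2,0,0,0,0,0.5],[-0.88,-3,0,0,0,0,0.5],[-0.88,-3,0,0,0,0,0.5],[-0.88,-3,0,0,0,0,0.5],[-0.88,-3,0,0,0,0,0.5],[-0.88,-3,0,0,0,0,0.5],[-0.88,-3,0,0,0,0,0.5]]' | egrep 'ee_pos|ft|open'
python3 -m inch '[[-0.88,-3,1,0,0,0,0.5],[-0.86,-3,2,0,0,0,0.5],[0,-2.6,2,0,0,0,0.5],[0,0,2,0,0,0,0.5],[0,0,0,0,0,0,0.5],[0,0,0,0,0,0,0.5],[0,0,0,0,0,0,0.5]]'
python3 - <<'E'
from m import *
S,T=camera("scene"),camera("top")
p,q=blob(S,"brass",(189,287),20);print(p,q.min(0),q.max(0))
p,q=blob(S,"red",(301,210),25);print("red",q.min(0),q.max(0))
f=cv2.cvtColor(T["frame"],cv2.COLOR_RGB2HSV)[...,1];t,w=blob(T,"brass",(363,193),16);print(t)
E
```

```text
ee_pos: [0.5852, -0.0324, 0.1619]
ft_force: [-0.5, 0.3, 0.0]
opening: 0.502
t: 28.25
ee_pos: [0.6033, -0.1168, 0.0947]
eef_rot: [-3.141, 0.002, -3.142]
ft_force: [0.3, 0.4, 0.3]
opening: 0.5
gripper_force: 0.0
[188.76474679 286.81774599] [178.625 275.625] [199.375 297.375]
red [292.625 208.625] [308.375 222.375]
[356.57558997 192.7990413 ]
```

Over the bushing, so I'll descend to TCP 0.034 and grip the neck.

```bash
(python3 -m inch '[[0,-0.05,1.5,0,0,0,0.5],[0,0,2,0,0,0,0.5],[0,0,1.5,0,0,0,0.5],[0,0,0.7,0,0,0,0.5],[0,0,0.3,0,0,0,0.5],[0,0,0,0,0,0,0.5],[0,0,0,0,0,0,0.5]]'
python3 -m inch '[[0,0,0,0,0,0,0.6],[0,0,0,0,0,0,0.7],[0,0,0,0,0,0,0.8],[0,0,0,0,0,0,0.9],[0,0,0,0,0,0,0.9],[0,0,0,0,0,0,0.9],[0,0,0,0,0,0,0.9],[0,0,0,0,0,0,0.9]]')| egrep 'ee_pos|ft|open|grip'
```

```text
ee_pos: [0.6032, -0.118, 0.0345]
ft_force: [-0.1, -0.8, -0.1]
opening: 0.501
gripper_force: 0.0
ee_pos: [0.6034, -0.118, 0.035]
ft_force: [-0.3, -0.1, 5.9]
opening: 0.306
gripper_force: 58.8
```

```bash
python3 -m inch '[[0,0,-0.6,0,0,0,0.9],[0,0,-2,0,0,0,0.9],[0,0,-3,0,0,0,0.9],[0,0,-3,0,0,0,0.9],[0,0,-3,0,0,0,0.9],[0,0,-3,0,0,0,0.9],[0.88,2,0,0,0,0,0.9],[0.88,3,0,0,0,0,0.9],[0.88,3,0,0,0,0,0.9],[0.88,3,0,0,0,0,0.9],[0.88,3,0,0,0,0,0.9],[0.88,3,0,0,0,0,0.9]]' | egrep 'ee_pos|ft|open'
python3 -m inch '[[0.88,3,0,0,0,0,0.9],[0.88,3,0,0,0,0,0.9],[0.88,3,0,0,0,0,0.9],[0,2.7,0,0,0,0,0.9],[0,0,0,0,0,0,0.9],[0,0,0,0,0,0,0.9],[0,0,0,0,0,0,0.9]]'
python3 - <<'E'
from al import *
z=observe()["ee_pos"][2]-.0347
al('brass',(301,157),25,.024,z)
S=camera("scene");P=np.array([.5227,.1687,z])
print("flange pred cols",[proj(S,P+[.019*np.cos(t),.019*np.sin(t),0])[0].round(1) for t in(np.arctan2(.8726,.4884),np.arctan2(-.8726,-.4884))],"bottom row",proj(S,P+[.019*.8747,-.019*.4846,0])[1])
E
```

```text
ee_pos: [0.5493, 0.0533, 0.1793]
ft_force: [0.3, -0.4, 0.0]
opening: 0.308
t: 31.75
ee_pos: [0.5238, 0.1684, 0.1793]
eef_rot: [-3.141, -0.001, 3.14]
ft_force: [1.0, 0.1, -0.7]
opening: 0.309
gripper_force: 59.2
tip px pred [301.7 176.5] seen ~ (300.9,176.7)
seen [302.5 162.3] [17.75 16.5 ] centre bbox [301.5   161.875] pred [302.2 161. ] offset mm (x,y) from axis [ 5.5 -2.8]  ee [0.5239 0.1683 0.1794] [ 0.1 -0.4 -0.7]
bbox [292.625 153.625] [310.375 170.125]
flange pred cols [np.float64(311.4), np.float64(292.7)] bottom row 170.64481923559137
```

```bash
(python3 -m inch '[[0,0,1,0,0,0,0.9],[0,0,1,0,0,0,0.9],[0,0,0.5,0,0,0,0.9],[0,0,0.3,0,0,0,0.9],[0,0,0.3,0,0,0,0.9],[0,0,0,0,0,0,0.9]]'
python3 -m inch '[[0,0,0.3,0,0,0,0.9],[0,0,0.3,0,0,0,0.9],[0,0,0.2,0,0,0,0.9],[0,0,0,0,0,0,0.9]]'
python3 -m inch '[[0,0,0.3,0,0,0,0.9],[0,0,0.3,0,0,0,0.9],[0,0,0.2,0,0,0,0.9],[0,0,0,0,0,0,0.9]]')| egrep 'ee_pos|ft|open'
```

```text
ee_pos: [0.5236, 0.1692, 0.1481]
ft_force: [0.3, -0.4, -0.5]
opening: 0.307
ee_pos: [0.5236, 0.1692, 0.1401]
ft_force: [-0.3, -0.4, -1.5]
opening: 0.31
ee_pos: [0.5239, 0.1689, 0.1321]
ft_force: [0.1, -1.4, -1.6]
opening: 0.309
```

```bash
(python3 -m inch '[[0,-0.03,0.3,0,0,0,0.9],[0,0,0.4,0,0,0,0.9],[0,0,0.4,0,0,0,0.9],[0,0,0.4,0,0,0,0.9],[0,0,0.4,0,0,0,0.9]]'
python3 -m inch '[[0,0,0.4,0,0,0,0.9],[0,0,0.3,0,0,0,0.9],[0,0,0.2,0,0,0,0.9]]'
python3 -m inch '[[0,0,0.1,0,0,0,0.9],[0,0,0.1,0,0,0,0.9]]')| egrep 'ee_pos|ft|open'
```

```text
ee_pos: [0.5238, 0.1689, 0.1132]
ft_force: [0.7, -1.5, 2.6]
opening: 0.306
ee_pos: [0.5237, 0.1688, 0.1041]
ft_force: [0.7, -1.6, 3.1]
opening: 0.307
ee_pos: [0.5237, 0.1689, 0.1025]
ft_force: [0.4, -2.9, 1.8]
opening: 0.312
```

```bash
(python3 -m inch '[[0,0,0.1,0,0,0,0.9]]';python3 -m inch '[[0,0,0.1,0,0,0,0.9]]';for i in 1 2 3 ; do python3 -m inch '[[0,0,0.06,0,0,0,0.9]]';done)| egrep 'ee_pos|ft'
```

```text
ee_pos: [0.5238, 0.1689, 0.1016]
ft_force: [0.2, -1.7, 2.9]
ee_pos: [0.5238, 0.1689, 0.1006]
ft_force: [-0.5, -1.7, 2.9]
ee_pos: [0.5238, 0.1689, 0.0999]
ft_force: [0.2, -1.7, 2.6]
ee_pos: [0.5238, 0.1689, 0.0994]
ft_force: [0.0, -2.3, 1.5]
ee_pos: [0.5238, 0.1689, 0.0992]
ft_force: [-1.2, -2.5, 5.9]
```

```bash
(for i in 1 2 3 ; do python3 -m inch '[[0,0,0.06,0,0,0,0.9],[0,0,0,0,0,0,0.9]]';done)| egrep 'ee_pos|ft'
```

```text
ee_pos: [0.5239, 0.1689, 0.0991]
ft_force: [-0.9, -2.8, 6.1]
ee_pos: [0.5239, 0.1689, 0.0991]
ft_force: [-2.8, -2.8, 9.5]
ee_pos: [0.5239, 0.169, 0.0991]
ft_force: [-4.3, -2.9, 10.9]
```

```bash
(python3 -m inch '[[0,0,0.05,0,0,0,0.9],[0,0,0,0,0,0,0.9]]'; python3 -m inch '[[0,0,0.03,0,0,0,0.9],[0,0,0,0,0,0,0.9]]')| egrep 'ee_pos|ft'; python3 -c "
from h import *
print([observe()['ft_force'].round(1) for _ in range(3)])"
```

```text
ee_pos: [0.524, 0.169, 0.0991]
ft_force: [-4.5, -3.9, 13.6]
ee_pos: [0.524, 0.169, 0.0991]
ft_force: [-5.5, -2.7, 13.9]
[array([-5.5, -2.7, 13.9]), array([-5.5, -2.7, 13.9]), array([-5.5, -2.7, 13.9])]
```

```bash
(python3 -m inch '[[0,0,0.04,0,0,0,0.9],[0,0,0,0,0,0,0.9],[0,0,0,0,0,0,0.9],[0,0,0,0,0,0,0.9]]'; python3 -m inch '[[0,0,0,0,0,0,0.9],[0,0,0,0,0,0,0.9],[0,0,0,0,0,0,0.9],[0,0,0,0,0,0,0.9],[0,0,0,0,0,0,0.9],[0,0,0,0,0,0,0.9]]';python3 -m inch '[[0,0,0,0,0,0,0.9],[0,0,0,0,0,0,0.9],[0,0,0,0,0,0,0.9],[0,0,0,0,0,0,0.9],[0,0,0,0,0,0,0.9]]')| egrep 'ee_pos|ft'
```

```text
ee_pos: [0.524, 0.169, 0.099]
ft_force: [-6.2, -3.8, 15.7]
ee_pos: [0.524, 0.169, 0.0991]
ft_force: [-6.2, -3.1, 16.9]
ee_pos: [0.524, 0.169, 0.0991]
ft_force: [-6.4, -3.5, 15.7]
```

```bash
(python3 -m inch '[[0,0,-0.1,0,0,0,0.9],[0,0,-0.08,0,0,0,0.9],[0,0,0,0,0,0,0.9]]'; python3 -m inch '[[0,0,0,0,0,0,0.4],[0,0,0,0,0,0,0.4],[0,0,0,0,0,0,0.4],[0,0,0,0,0,0,0.4]]';python3 -m inch '[[0,0,-1,0,0,0,0.4],[0,0,-2,0,0,0,0.4],[0,0,-3,0,0,0,0.4],[0,0,-3,0,0,0,0.4],[0,0,-3,0,0,0,0.4],[2,-4,0,0,0,0,0.4],[2,-4,0,0,0,0,0.4],[2,-4,0,0,0,0,0.4],[2,-4,0,0,0,0,0.4],[2,-4,0,0,0,0,0.4],[0,0,0,0,0,0,0.4],[0,0,0,0,0,0,0.4]]')| egrep 'ee_pos|ft|open'
python3 - <<'E'
from m import *
S=camera("scene");T=camera("top");print(observe()["t"])
a=S["frame"][140:260,240:360,::-1];b=T["frame"][165:285,186:306,::-1]
cv2.imwrite("pics/end.png",cv2.resize(np.hstack([a,b]),None,fx=3.3,fy=3.3,interpolation=cv2.INTER_CUBIC))
p,q=blob(S,"brass",(301,195),20);print("brass",q.min(0),q.max(0))
p,q=blob(S,"red",(301,212),20);print("red",q.min(0),q.max(0))
P=np.array([.5227,.1687,0])
for z in (.086,.088,.090):print(z,"far top row",proj(S,P+[-.0145*.8747,.0145*.4846,z])[1],"flange near bottom row",proj(S,P+[.019*.8747,-.019*.4846,z-.024])[1])
E
```

```text
ee_pos: [0.5239, 0.1689, 0.0991]
ft_force: [-1.2, -2.7, 8.6]
opening: 0.311
ee_pos: [0.5235, 0.169, 0.097]
ft_force: [-0.9, 1.3, -0.8]
opening: 0.602
ee_pos: [0.4235, -0.0318, 0.2186]
ft_force: [-0.2, 0.9, 0.0]
opening: 0.601
39.25
brass [291.875 188.625] [309.375 204.375]
red [292.625 208.625] [308.375 222.375]
0.086 far top row 187.8466629151024 flange near bottom row 205.76364608328083
0.088 far top row 187.02733285638567 flange near bottom row 204.95157510170634
0.09 far top row 186.20621547176523 flange near bottom row 204.1377054401859
```

View pics/end.png

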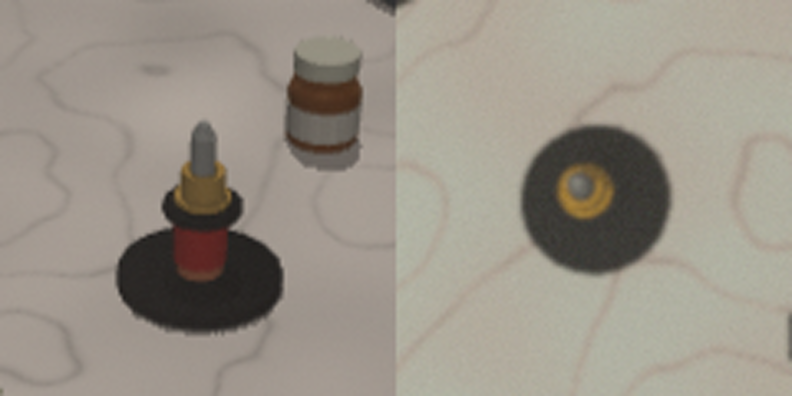

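The stack is complete: bushing (204,185) on disc (203,208) on sleeve (201,250) on the collar. Its rows fit a top at about 88 mm, and the robot is clear.

```bash
python3 -c "
from plant import close_job
print(close_job())"
```

```text
the job is handed in; nothing more can be done
None
```

The sleeve, disc and bushing are stacked tight on the stop collar in the order asked; I held the bushing down at about 16 N for 1.5 s, let go, and handed the job in at about 39 s.

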